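Push the vial rack home on the sampler and start it

TASK

Push the blue vial rack along the bench with the fingertips, without lifting or tipping it, until it sits flush in the corner of the sampler: its far long side against the aluminium rail and its left end against the white console. Only then press the green start button on the console all the way down and let go. Leave the bottles, jar and beaker around it where they stand.

Things in the scene. Friction and masses are not known exactly. Their poses are not given: they have to be found in the camera images.
- rack: Loose blue vial rack holding 12 fixed vials; a block 95 mm along its x, 130 mm along its y, 48 mm high, flat upright sides, 0.3 to 0.65 kg, slides with up to about 5 N. White caps stand 2 mm proud, look only. Origin: centre of its underside. Its x points away from the robot (to the rail), its y to the left (to the console). It starts up to 0.35 rad out of square with the station.
- rack_corner (a point): The rack's far left bottom corner (47.5 mm in x, 65 mm in y from the rack's origin): the corner that must come into the corner of the station.
- station: Fixed sampler. Origin: inside corner of its two stops, at bench level; x away from the robot, y left. Rail: near face x = 0, y -305 to 0 mm, 30 mm high, a 35 mm high deck behind it. White console: x -110 to 0, y 0 to 110 mm, 40 mm high; its right face y = 0 is the other stop. With the rack home the rack's origin is at (-47.5, -65) mm here, same yaw.
- start (a joint): Green start button, 32 mm across, on the console: travel in m, 0 up, 0.006 fully down; a spring, about 5 N for fully down, comes back by itself. It counts as pressed beyond 0.004. Pushed straight down.
- start_top (a point): Centre of the top face of the green button (unpressed), about 62 mm above the bench, at (-72, 55) mm in the station frame.
- dropper: Bystander: small amber dropper bottle, 36 mm across, 75 mm high, standing beyond the right end of the rack. Origin: centre of its underside.
- beaker: Bystander: small glass beaker, 52 mm across, 65 mm high, standing on the robot's side of the console. Origin: centre of its underside.
- amber_big: Bystander: amber bottle with orange cap, 72 mm across, 170 mm high, at the left of the bench. Origin: centre of its underside.
- amber_small: Bystander: amber bottle with orange cap, 62 mm across, 130 mm high, on the robot's side of the dropper bottle, right of the rack. Origin: centre of its underside.
- jar: Bystander: white jar with blue cap, 64 mm across, 75 mm high, left of the console. Origin: centre of its underside.
Things that resemble listed ones, but are neither listed nor needed, are in the scene too. What is shaped like the rack but pink is not meant.

How it is judged (in metres and radians):
On the way, in this order (a step that is already met when the one before it is completed fails the run):
1. the rack sits flush against the rail and the console (x of rack_corner in the frame of station above -0.005 m and y of rack_corner in the frame of station above -0.005 m and angle between the x axis of rack and the x axis of station, either way round below 0.05 rad and height (world z) of rack below 0.005 m and angle between rack's own z axis and vertical below 0.05 rad), for 0.2 s.
2. the start button is pressed down (value of joint start above 0.004 m), for 0.05 s.
At the end, for the whole second after the job is handed in: The rack stands flat on the bench at rest, its far left corner within 5 mm of both the rail and the console, square to them within 0.05 rad; the button was pressed beyond 4 mm of its 6 mm after that and is up again; no bystander is more than 30 mm from its start (all of step 1 and linear speed of rack below 0.01 m/s and value of joint start below 0.002 m and distance of each of dropper, beaker, amber_big, amber_small, jar from where it was at the start of the episode below 0.03 m); the robot touches nothing.
It fails at once if the rack is lifted or tipped (height (world z) of rack above 0.01 m or angle between rack's own z axis and vertical above 0.15 rad).
It fails at once if the start button is pressed while the rack is not home (more than 7 mm or 0.07 rad off) (value of joint start above 0.003 m and not (x of rack_corner in the frame of station above -0.007 m and y of rack_corner in the frame of station above -0.007 m and angle between the x axis of rack and the x axis of station, either way round below 0.07 rad)).
It fails at once if a bystander is shifted by more than 30 mm, lifted or knocked over (distance of any of dropper, beaker, amber_big, amber_small, jar from where it was at the start of the episode above 0.03 m or angle between any of dropper, beaker, amber_big, amber_small, jar's own z axis and vertical above 0.5 rad).
It also fails if it takes over 61 s, if anything falls off the work surface, if the arm or the gripper's body presses on something with over 40 N, if the wrist force passes 120 N, or if a joint passes its speed limit or range.

ROBOT

A 6-joint arm with a two-finger parallel gripper is mounted at the origin on the work surface. World frame = base frame: x ahead of the robot, y to its left, z up, the work surface at z = 0. Lengths are in mm, angles in rad, forces in N, time in s.
With the tool pointing down it reaches from about 350 to 875 mm from the base axis. Payload 4.2 kg.
Tool frame: the origin (TCP) lies between the finger pads; the fingertips stand r.tips_ahead ahead of it and the grasp point (between the pads) lies 8 mm behind it (r.tips_ahead is the distance from the TCP to the fingertips, in mm); z points along the fingers, y is the line along which they close (so a half turn about z gives the same grasp; the last joint's range is limited). The gripper opens to 87 mm and grips with 3 to 60 N. Pads are 19 mm wide; open, the fingers measure 117 mm over their backs; the gripper's body (75 mm by 190 mm) begins 51 mm behind the grasp point.
Start: joints at [0.259, 0.385, 0.008, 0, -1.194, -0.259], TCP at [624.979, 0.025, 233.55] pointing down, gripper open.
Joint ranges: [-3.14, 3.14], [-1.21, 2.06], [-1.07, 1.41], [-3.16, 2.05], [-2.99, -0.16], [-3.1, 3.1]. Speed limits (rad/s): [2.79, 2.79, 3.14, 3.14, 3.14, 3.14].

INTERFACE

Orientations are given as a unit quaternion [w, x, y, z].
In Python, from plant import r, imaging, ticket gives the robot as it stands. The module is installed in compiled form; this text tells all that it offers.
- The arm moves only by the shell command python3 -m crank 'ROWS' [FORCE]. ROWS is JSON, a list of rows, each a list of 3 entries, a list of its own where there are three numbers: the opening, from 0 (shut) to 1 (fully open), then the shift along the tool's x, y, z in cm, then the turn, a rotation vector about the tool's x, y, z in degrees. In form: [[fingers, [dx, dy, dz], [wx, wy, wz]], ...]. A call has 1 to 5 rows; each row shifts and turns the commanded pose from where the row before left it, along the tool's axes as they then stand; what a row does not reach is not made up. A row lasts 1/8 s, in which the tool goes at most 62.5 mm and 10.7 degrees, less where a joint would pass 70% of its speed; a pose out of reach is approached as far as the arm can. A call with a gripper value outside its range is refused whole. The fingers move at their own pace and stop on an object; FORCE is the grip in N (left out, the last holds). Time passes only in rows, so rows that do not move let the fingers close. It gives the time, the measured TCP pose, the force, the opening and the grip force at its end, in the units of the state.
- r.get_obs(): the state, without advancing time (a new reading comes with each control period).
- imaging.capture(name): name is "scene" or "side" or "wrist"; returns a dict with "frame" (400x640x3 uint8, red, green, blue), "fx", "fy", "cx", "cy" (pixels), "origin" and "attitude" of the camera in the world. Camera axes: x right, y down, z forward; pixel columns grow to the right and rows downward; lengths in mm; the calibration is good to about 2 mm. A picture is of the moment at which its call begins. There is no depth.
- ticket.hand_in(): hands the job in; it is judged then, once.
Trained networks look in a picture, given as the dict that the camera call returned (one of the last four; its "shot" number tells which), for a name from the list of things; names that differ only in an ending like _2 or _b are one class to them, and where a whole thing is asked for, a point or a joint stands for the part that bears it (a point fixed in the world has none). Each returns a list of dicts, best first, with "conf" (0 to 1); they miss things now and then, are a little off and sometimes report something else, mostly with a low value. They report only what shows in the picture. A call takes as long as a camera call. They do not tell look-alikes from the thing itself.
- imaging.boxes_of(picture, name): "box" ([left, top, width, height] in pixels, round what is visible of it).
- imaging.outline_of(picture, name): "region" (400x640 bool, what is visible of it) and "box" ([left, top, width, height] in pixels, round what is visible of it).
- imaging.spot_point(picture, name): "pixel" ([column, row] in pixels: a listed point, or the origin of a listed thing).
The state is a dict: "t": time; "joint_positions": joint angles; "dq": joint speeds; "joint_torque": joint torques, N m; "position": TCP position; "eef_rot": TCP orientation; "force": force on the tool from outside, world axes, zero at the start; "ft_torque": the same for the moment, N m; "width": finger opening in mm; "grip_force": force on a finger pad.
Only numpy, scipy, OpenCV 4.12 (cv2) and the standard library are available. Lean on these libraries where they do the work, as an engineer would, in place of code of your own. Each camera call takes 0.05 s, during which the arm holds its last target. There are 200 camera calls.

## Working session

There is one attempt and no reset: what is moved stays moved. The work goes in short steps, Python scripts to look and compute and a shell command to move; the robot and the scene stay as the last step left them, time stands still between calls to the robot, and variables do not carry over. Pictures are saved under pics/ and viewed, at most 10 in all, crops included, and the job is handed in when it is done.

```bash
mkdir -p pics; cat > h.py <<'E'
import numpy as np, cv2
from scipy.spatial.transform import Rotation as R
from plant import r, imaging, ticket
def rot(a):
    a=np.array(a,float)
    return a if a.shape==(3,3) else R.from_quat(np.r_[a[1:],a[0]]).as_matrix()
def ray(p,px):
    d=np.array([(px[0]-p['cx'])/p['fx'],(px[1]-p['cy'])/p['fy'],1.])
    return np.array(p['origin'],float), rot(p['attitude'])@d
def atz(p,px,z):
    o,d=ray(p,px); return o+d*(z-o[2])/d[2]
def proj(p,X):
    c=(np.atleast_2d(X)-np.array(p['origin']))@rot(p['attitude'])
    return np.c_[c[:,0]/c[:,2]*p['fx']+p['cx'],c[:,1]/c[:,2]*p['fy']+p['cy']]
def save(p,n,f=1):
    cv2.imwrite('pics/'+n,cv2.cvtColor(p['frame'],cv2.COLOR_RGB2BGR))
E
python3 - <<'E'
from h import *
ims=[]
for c in ['scene','side']:
    p=imaging.capture(c); save(p,c+'0.png')
    print(c,p['origin'],p['attitude'],p['fx'])
    for n in ['rack','start','dropper','beaker','amber_big','amber_small','jar','station']:
        for b in imaging.boxes_of(p,n)[:3]: print(n,np.round(b['box']),round(b['conf'],2))
    for n in ['rack','rack_corner','start_top','station','dropper','beaker','amber_big','amber_small','jar']:
        for b in imaging.spot_point(p,n)[:2]: print('pt',n,np.round(b['pixel'],1),round(b['conf'],2), np.round(atz(p,b['pixel'],62 if n=='start_top' else 0),0))
o=r.get_obs();print(o, r.tips_ahead)
E
```

```text
scene [1423.58714325  337.53952303  691.30890369] [-0.28012165  0.50827675  0.7117328  -0.39575627] 423.54716532748205
rack [216. 198.  53.  38.] 0.68
rack [189. 147.  46.  32.] 0.59
rack [257. 167.  50.  32.] 0.56
start [310. 228.  17.   7.] 0.49
dropper [147. 204.  18.  30.] 0.51
beaker [320. 192.  18.  25.] 0.72
amber_big [444. 189.  34.  64.] 0.68
amber_small [168. 166.  27.  45.] 0.85
jar [345. 236.  27.  40.] 0.96
station [168. 225. 173.  82.] 0.76
pt rack [211.1 167.7] 0.77 [ 293. -428.   -0.]
pt rack [240.9 219.8] 0.75 [ 547. -182.    0.]
pt rack_corner [264.3 229.5] 0.7 [569. -99.   0.]
pt rack_corner [231.8 162.4] 0.6 [ 233. -379.    0.]
pt start_top [317.6 229.6] 0.67 [602.  68.  62.]
pt start_top [244.6 219.6] 0.3 [ 622. -126.   62.]
pt station [292.2 264.1] 0.9 [679.  27.   0.]
pt dropper [156.9 228.4] 0.77 [ 660. -384.    0.]
pt dropper [289.8 259.9] 0.74 [666.  16.   0.]
pt beaker [329.2 211.8] 0.62 [426.  46.   0.]
pt amber_big [458.9 246.8] 0.59 [475. 414.   0.]
pt amber_small [184.6 203.1] 0.59 [ 522. -385.    0.]
pt jar [359.1 269.1] 0.58 [644. 188.   0.]
side [ -5
[... 1159 characters left out ...]
 array([ 2.58646158e-01,  3.84683590e-01,  7.91708409e-03, -1.19845382e-06,
       -1.19401966e+00, -2.58631017e-01]), 'dq': array([-2.09244328e-04,  5.48022012e-04, -7.83819666e-04, -6.83335350e-05,
       -2.16805152e-03,  4.37002668e-04]), 'joint_torque': array([ 1.47134269e-03, -3.90453422e+01,  1.87617624e+01,  4.22432095e+00,
        1.54443324e-02,  1.10602024e-06]), 'position': array([6.24979893e+02, 5.44848482e-02, 2.33566514e+02]), 'eef_rot': array([-4.67039858e-06,  7.07111979e-01, -7.07101584e-01,  2.07160142e-06]), 'force': array([ 0.08380562,  0.23470987, -0.73491015]), 'ft_torque': array([0.02738818, 0.04195801, 0.02834708]), 'grip_force': 0.0, 'width': 87.52023886380242} 11.0
```

View images.

View pics/scene0.png

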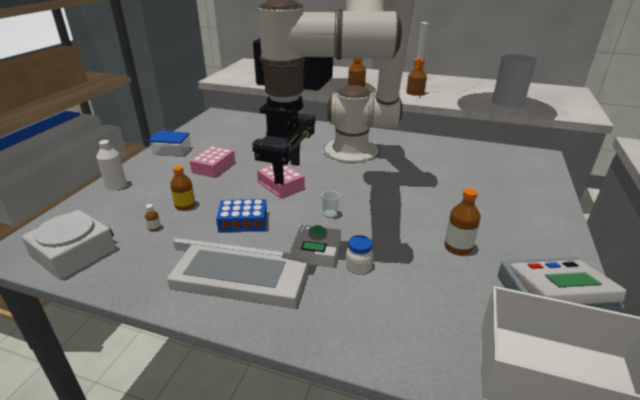

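View pics/side0.png

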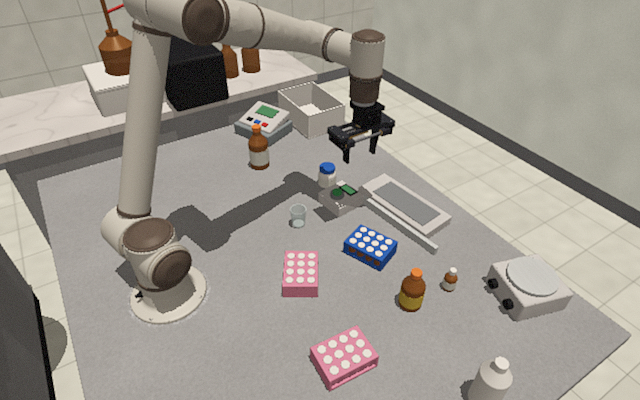

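The meant rack is the blue one (scene (243,214), side (371,246)). The two pink ones (scene (213,160) and (281,178)) aren't meant. Next I'll move the wrist over it, for a close view that also serves as the confirmation crop.

```bash
python3 -m crank '[[1,[5,0,-5],[0,0,0]],[1,[4,0,-5],[0,0,0]],[1,[0,0,0],[0,0,0]]]'
python3 - <<'E'
from h import *
import pickle
P={c:imaging.capture(c) for c in ['wrist','scene','side']}
pickle.dump(P,open('P1.pkl','wb'))
p=P['wrist'];save(p,'wrist1.png');print(p['origin'],p['attitude'],p['fx'])
for n in ['rack','rack_corner','start_top','station']:
    for b in imaging.spot_point(p,n)[:2]: print('pt',n,np.round(b['pixel'],1),round(b['conf'],2), np.round(atz(p,b['pixel'],62 if n=='start_top' else 0),0))
for c in P:
    f=P[c]['frame']; h=cv2.cvtColor(f,cv2.COLOR_RGB2HSV)
    m=cv2.inRange(h,(105,120,30),(130,255,255)); n,l,s,ce=cv2.connectedComponentsWithStats(m)
    print(c,[list(x) for x in s[1:] if x[4]>60])
E
```

```text
t: 2.17
position: [626.6, -85.8, 331.9]
eef_rot: [0.003, -0.706, 0.708, -0.004]
force: [-0.8, 0.0, -1.2]
width: 86.8
grip_force: 0.0
[ 626.65421291 -161.07069334  483.06796541] [0.00518567 0.00153248 0.9901282  0.1400604 ] 295.5656557797874
pt rack [368.9 112.3] 0.9 [ 559. -167.    0.]
pt rack [513.9 126.1] 0.64 [ 330. -145.    0.]
pt rack_corner [356.7 164. ] 0.79 [576. -86.   0.]
pt start_top [344.  266.8] 0.75 [598.  67.  62.]
pt start_top [319.9 304.5] 0.71 [637. 136.  62.]
pt station [295.3 225.5] 0.71 [680.  21.   0.]
wrist [[np.int32(328), np.int32(51), np.int32(93), np.int32(114), np.int32(4079)], [np.int32(309), np.int32(315), np.int32(26), np.int32(8), np.int32(151)]]
scene [[np.int32(0), np.int32(111), np.int32(80), np.int32(40), np.int32(830)], [np.int32(148), np.int32(131), np.int32(41), np.int32(12), np.int32(371)], [np.int32(217), np.int32(199), np.int32(49), np.int32(33), np.int32(771)], [np.int32(348), np.int32(235), np.int32(25), np.int32(19), np.int32(370)]]
side [[np.int32(320), np.int32(162), np.int32(15), np.int32(12), np.int32(148)], [np.int32(343), np.int32(225), np.int32(54), np.int32(46), np.int32(891)]]
```

View pics/wrist1.png

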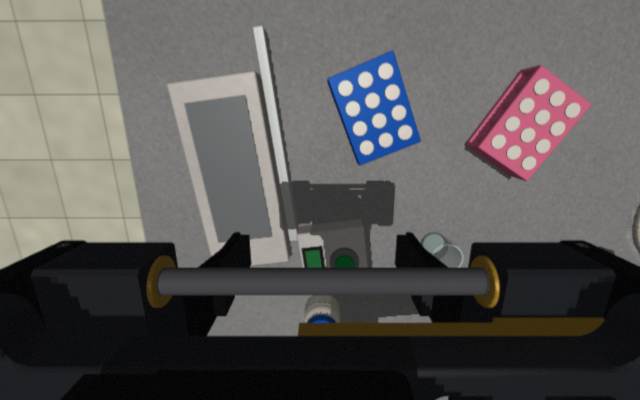

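Wrist view: the blue rack is at (374,108) and is the one meant. The pink look-alike is at (528,122), the rail runs from (262,27) to (290,240), and the console is around (335,245) with the green button at (344,260). Now a precise fit.

```bash
cat > fit.py <<'E'
from h import *
from scipy.optimize import minimize
def bluemask(p,near):
    h=cv2.cvtColor(p['frame'],cv2.COLOR_RGB2HSV)
    m=cv2.inRange(h,(105,110,25),(130,255,255)); n,l,s,ce=cv2.connectedComponentsWithStats(m)
    u=proj(p,near)[0]
    k=[i for i in range(1,n) if s[i][4]>60 and np.linalg.norm(ce[i]-u)<60]
    if not k: return None
    pts=np.argwhere(np.isin(l,k))[:,::-1].astype(np.int32)
    return cv2.convexHull(pts)
def corners(v):
    c,s=np.cos(v[2]),np.sin(v[2])
    return np.array([[v[0]+c*a-s*b,v[1]+s*a+c*b,z] for a in(-47.5,47.5) for b in(-65,65) for z in(0,48)])
def fill(h,S=4):
    m=np.zeros((400*S,640*S),np.uint8); cv2.fillPoly(m,[np.round((h.reshape(-1,2)+.5)*S).astype(np.int32)],1); return m
def rackfit(P,g):
    M=[]
    for p in P:
        h=bluemask(p,[g[0],g[1],40])
        if h is not None:
            m=np.zeros((400,640),np.uint8); cv2.fillPoly(m,[h],1)
            M.append((p,cv2.resize(m,None,fx=4,fy=4,interpolation=cv2.INTER_NEAREST)))
    def cost(v):
        t=0
        for p,m in M:
            q=fill(cv2.convexHull(proj(p,corners(v)).astype(np.float32))); t+=1-(q&m).sum()/(q|m).sum()
        return t/len(M)
    s=np.array([[g[0],g[1],g[2]]]+[[g[0]+12,g[1],g[2]],[g[0],g[1]+12,g[2]],[g[0],g[1],g[2]+.15]])
    b=minimize(cost,g,method='Nelder-Mead',options=dict(initial_simplex=s,xatol=.1,fatol=1e-4))
    return b.x,b.fun
E
python3 - <<'E'
from fit import *
import pickle
P=pickle.load(open('P1.pkl','rb'))
for k in [['wrist'],['scene'],['side'],['wrist','side','scene']]:
    x,f=rackfit([P[c] for c in k],[555,-165,-.2]); print(k,x,f)
p=P['wrist']; g=cv2.cvtColor(p['frame'],cv2.COLOR_RGB2GRAY).astype(int)
# rail profile rows
for rr in range(50,230,20): print(rr,g[rr,255:305].tolist())
for c in (305,320,335,350,360): print('col',c,g[195:240,c].tolist())
f=cv2.resize(p['frame'][180:300,230:410],None,fx=4,fy=4,interpolation=cv2.INTER_CUBIC)
cv2.imwrite('pics/crop.png',f[...,::-1])
E
```

```text
['wrist'] [ 5.56991711e+02 -1.69335435e+02  3.81635078e-01] 0.014805704033883926
['scene'] [ 5.53278424e+02 -1.72618879e+02  3.93065905e-01] 0.03792492098974798
['side'] [ 5.57404089e+02 -1.70519497e+02  4.04854834e-01] 0.04183328206705628
['wrist', 'side', 'scene'] [ 5.56704277e+02 -1.69838688e+02  3.80917694e-01] 0.041406589647523195
50 [121, 138, 184, 199, 201, 200, 201, 205, 210, 209, 202, 155, 86, 63, 62, 72, 101, 116, 119, 119, 121, 121, 122, 120, 121, 121, 122, 124, 122, 120, 119, 117, 119, 117, 120, 120, 118, 118, 118, 116, 117, 117, 119, 119, 119, 118, 118, 118, 120, 121]
70 [118, 117, 118, 117, 118, 160, 192, 196, 196, 197, 201, 206, 207, 203, 173, 100, 64, 64, 84, 112, 117, 119, 122, 121, 122, 122, 123, 123, 124, 122, 121, 119, 118, 119, 121, 122, 119, 121, 118, 119, 119, 122, 119, 118, 119, 120, 120, 118, 120, 124]
90 [183, 174, 150, 112, 72, 61, 61, 65, 113, 176, 192, 194, 195, 197, 202, 206, 204, 188, 121, 72, 60, 66, 106, 121, 124, 124, 123, 123, 124, 126, 123, 123, 123, 124, 124, 124, 126, 126, 126, 123, 124, 122, 125, 123, 123, 123, 121, 119, 117, 118]
110 [181, 180,
[... 1685 characters left out ...]
 56, 54, 54, 53, 54, 56, 55, 54, 52, 53, 53, 53, 53, 53, 56, 59, 63, 65, 65, 66, 67, 68, 68, 71, 75, 78, 79, 89, 119, 152, 168, 169]
col 335 [57, 55, 56, 55, 54, 55, 54, 55, 55, 54, 56, 56, 55, 56, 56, 56, 55, 56, 53, 54, 55, 58, 56, 56, 55, 55, 60, 63, 66, 67, 65, 66, 67, 66, 72, 75, 76, 78, 77, 79, 77, 78, 78, 77, 75]
col 350 [55, 52, 56, 55, 56, 57, 55, 54, 54, 57, 57, 55, 55, 56, 55, 55, 56, 57, 56, 54, 56, 56, 56, 56, 57, 62, 64, 66, 66, 66, 67, 67, 70, 73, 77, 78, 78, 78, 78, 77, 79, 78, 78, 79, 78]
col 360 [87, 104, 98, 77, 57, 54, 56, 56, 56, 54, 56, 55, 56, 56, 54, 53, 53, 51, 53, 55, 54, 55, 55, 57, 62, 66, 66, 67, 67, 67, 67, 69, 75, 77, 78, 77, 77, 79, 78, 78, 78, 77, 77, 77, 77]
```

View pics/crop.png

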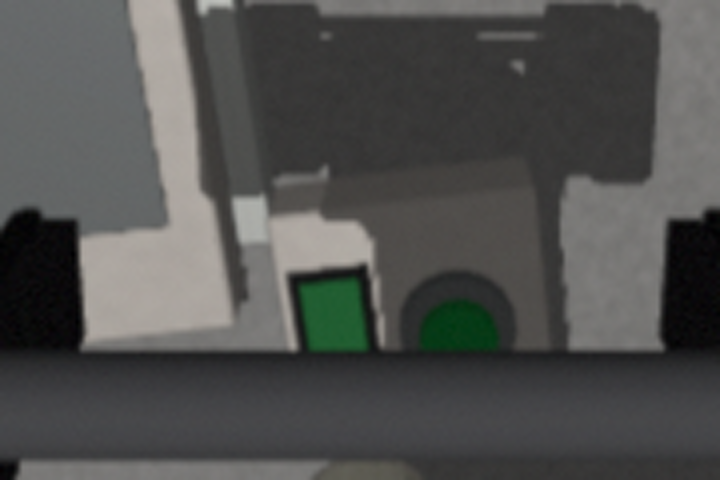

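```bash
python3 - <<'E'
from fit import *
import pickle
P=pickle.load(open('P1.pkl','rb')); p=P['wrist']
rail=np.array([atz(p,(c,rr),30) for rr,c in zip(range(50,190,20),[266.1,269.5,272.7,276.1,279.6,282.9,286.3])])
con=np.array([atz(p,q,40) for q in [(305,232.3),(320,231.3),(335,229.3),(350,228),(360,227)]])
con0=np.array([atz(p,q,0) for q in [(320,223.3),(335,221),(350,220),(360,219)]])
print(np.round(rail[[0,-1]]),np.round(con[[0,-1]]),np.round(con0[[0,-1]]))
a=np.polyfit(rail[:,1],rail[:,0],1); b=np.polyfit(con[:,0],con[:,1],1);b0=np.polyfit(con0[:,0],con0[:,1],1)
yaw=-np.arctan(a[0]); print('yaws',yaw,np.arctan(b[0]),np.arctan(b0[0]))
def inter(b): y=(b[0]*a[1]+b[1])/(1-a[0]*b[0]); return np.array([np.polyval(a,y),y])
for q in (b,b0): print('corner',inter(q))
# button centers, green circle
for c in P:
    q=P[c]; h=cv2.cvtColor(q['frame'],cv2.COLOR_RGB2HSV)
    m=cv2.inRange(h,(50,150,30),(75,255,255)); n,l,s,ce=cv2.connectedComponentsWithStats(m)
    for i in range(1,n):
        if s[i][4]>12: print(c,s[i],np.round(atz(q,ce[i],62)))
E
```

```text
[[ 709. -251.   30.]
 [ 688.  -82.   30.]] [[660.  18.  40.]
 [572.   9.  40.]] [[637.  17.   0.]
 [568.   9.   0.]]
yaws 0.12774278736608005 0.10529099356467601 0.10867493124607165
corner [674.70558043  19.36546216]
corner [674.55466424  20.54043574]
wrist [305 250  17  18 247] [647.  53.  62.]
wrist [335 255  20  13 199] [598.  58.  62.]
scene [312 226  11   8  72] [603.  67.  62.]
side [333 188   8   7  29] [592.  60.  62.]
```

```bash
python3 -m crank '[[0.6,[2.4,4.0,0],[0,0,0]],[0.6,[2.4,4.0,0],[0,0,0]],[0.6,[2.4,4.0,0],[0,0,0]],[0.6,[2.3,4.0,0],[0,0,0]],[0.6,[0,0,0],[0,0,10]]]'
python3 -m crank '[[0.6,[0,0,0],[0,0,10]],[0.6,[0,0,0],[0,0,10]],[0.6,[0,0,0],[0,0,10]],[0.6,[0,0,0],[0,0,10]],[0.6,[0,0,0],[0,0,10]]]'
python3 -m crank '[[0.6,[0,0,0],[0,0,10]],[0.6,[0,0,0],[0,0,10]],[0.6,[0,0,0],[0,0,3]],[0.6,[0,0,0],[0,0,0]],[0.6,[0,0,0],[0,0,0]]]'
cat > st.py <<'E'
from h import *
S=np.array([675,20.]);YAW=.122
c,s=np.cos(YAW),np.sin(YAW);RS=np.array([[c,-s],[s,c]])
def where():
    o=r.get_obs();m=rot(o['eef_rot']);p=np.array(o['position'])
    print('t',round(o['t'],2),'tcp',np.round(p,1),'st',np.round(RS.T@(p[:2]-S),1),'tooly deg',round(np.degrees(np.arctan2(m[1,1],m[0,1])),2),'tilt',np.round(m[:2,2],3),'F',np.round(o['force'],1),'q',np.round(o['joint_positions'],2),'w',round(o['width'],1))
    return p,m
def go(stx,sty,z,ang=None):
    p,m=where(); t=np.r_[S+RS@[stx,sty],z]; print('tool shift cm',np.round(m.T@(t-p)/10,2))
E
python3 - <<'E'
from st import *
go(-232,-174,29)
E
```

```text
t: 3.15
position: [462.5, -178.9, 327.0]
eef_rot: [0.0, -0.64, 0.768, -0.0]
force: [1.2, 0.7, -0.6]
width: 53.7
grip_force: 0.0
t: 3.78
position: [464.9, -177.7, 326.0]
eef_rot: [-0.001, -0.256, 0.967, 0.0]
force: [0.2, 0.1, -0.4]
width: 52.4
grip_force: 0.0
t: 4.4
position: [465.0, -178.0, 326.3]
eef_rot: [-0.0, -0.062, 0.998, 0.0]
force: [0.0, -0.1, -0.3]
width: 52.4
grip_force: 0.0
t 4.4 tcp [ 465.  -178.   326.3] st [-232.6 -170.9] tooly deg 97.08 tilt [-0.001  0.   ] F [ 0.  -0.1 -0.3] q [-0.04  0.11 -0.13  0.   -1.33 -1.41] w 52.4
tool shift cm [-0.07 -0.31 29.73]
```

```bash
python3 -m crank '[[0.6,[0,-0.3,6],[0,0,0]],[0.6,[0,0,6],[0,0,0]],[0.6,[0,0,6],[0,0,0]],[0.6,[0,0,6],[0,0,0]],[0.6,[0,0,5],[0,0,0]]]'
python3 -m crank '[[0.6,[0,0,0.7],[0,0,0]],[0.6,[0,0,0],[0,0,0]],[0.6,[-1,0,0],[0,0,0]],[0.6,[-1,0,0],[0,0,0]]]'
python3 - <<'E'
from st import *
go(-104,-174,29)
E
```

```text
t: 5.03
position: [464.9, -181.1, 34.6]
eef_rot: [-0.0, -0.062, 0.998, -0.0]
force: [1.1, 0.2, -0.6]
width: 52.3
grip_force: 0.0
t: 5.52
position: [487.3, -178.8, 31.5]
eef_rot: [0.002, -0.061, 0.998, -0.0]
force: [-4.9, 0.7, 2.9]
width: 52.3
grip_force: 3.0
t 5.53 tcp [ 487.3 -178.8   31.5] st [-210.5 -174.5] tooly deg 97.03 tilt [ 0.004 -0.   ] F [-4.9  0.7  2.9] q [-0.04  0.45 -0.5   0.   -0.62 -1.41] w 52.3
tool shift cm [-10.65   0.04   0.3 ]
```

```bash
python3 -m crank '[[0.6,[-0.8,0,0],[0,0,0]],[0.6,[-0.8,0,0],[0,0,0]],[0.6,[-0.8,0,0],[0,0,0]],[0.6,[-0.8,0,0],[0,0,0]],[0.6,[0,0,0],[0,0,0]]]'
python3 - <<'E'
from fit import *
from st import *
P=[imaging.capture(c) for c in ('scene','side')]
x,f=rackfit(P,[580,-165,.2]); print(x,f,'rel',RS.T@(x[:2]-S),x[2]-YAW)
for p in P: print(rackfit([p],x))
go(-104,-174,29)
cv2.imwrite('pics/a.png',np.hstack([cv2.resize(p['frame'][a:a+150,b:b+200],None,fx=2,fy=2)[...,::-1] for p,a,b in ((P[0],130,150),(P[1],150,260))]))
E
```

```text
t: 6.15
position: [518.8, -174.8, 29.6]
eef_rot: [0.001, -0.061, 0.998, -0.0]
force: [0.4, -0.2, -0.8]
width: 52.0
grip_force: 0.0
[ 5.79016923e+02 -1.76688655e+02  2.29140273e-01] 0.26409872144927365 rel [-119.20619057 -183.54580419] 0.10714027277828858
(array([ 5.76019206e+02, -1.77893859e+02,  1.87431801e-01]), np.float64(0.037485787379192725))
(array([ 5.82152524e+02, -1.73551865e+02,  1.43300902e-01]), np.float64(0.4666873017101292))
t 6.25 tcp [ 518.4 -174.9   29.8] st [-179.1 -174.4] tooly deg 97.01 tilt [ 0.003 -0.   ] F [ 0.6 -0.3 -0.1] q [-0.03  0.49 -0.43  0.   -0.65 -1.42] w 52.3
tool shift cm [-7.51  0.04  0.1 ]
```

View pics/a.png

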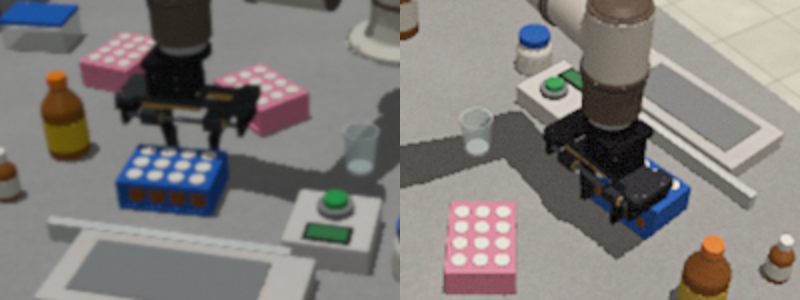

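The picture shows the fingertips behind the blue rack, now nearly square with the rail, and nothing else disturbed. Continuing the push.

```bash
python3 -m crank '[[0.6,[-1.2,0,0],[0,0,0]],[0.6,[-1.2,0,0],[0,0,0]],[0.6,[-1.2,0,0],[0,0,0]],[0.6,[-1.2,0,0],[0,0,0]],[0.6,[-1,0,0],[0,0,0]]]'
python3 -m crank '[[0.6,[-0.4,0,0],[0,0,0]],[0.6,[-0.4,0,0],[0,0,0]]]'
python3 -m crank '[[0.6,[-0.4,0,0],[0,0,0]]]'
python3 - <<'E'
from st import *
go(-104,-174,29)
E
```

```text
t: 6.88
position: [575.4, -167.7, 29.4]
eef_rot: [-0.0, -0.061, 0.998, -0.0]
force: [-3.0, -0.8, 0.4]
width: 52.3
grip_force: 1.7
t: 7.12
position: [582.3, -166.8, 29.5]
eef_rot: [-0.0, -0.061, 0.998, 0.0]
force: [-3.3, -0.3, -0.1]
width: 52.3
grip_force: 1.5
t: 7.25
position: [586.5, -166.3, 29.5]
eef_rot: [-0.0, -0.061, 0.998, 0.0]
force: [-3.8, -0.2, -0.1]
width: 52.1
grip_force: 1.4
t 7.25 tcp [ 586.5 -166.3   29.5] st [-110.6 -174.2] tooly deg 96.99 tilt [-0.  0.] F [-3.8 -0.2 -0.1] q [-0.01  0.57 -0.26 -0.   -0.74 -1.44] w 52.1
tool shift cm [-0.66  0.02  0.05]
```

```bash
for i in 1; do python3 -m crank '[[0.6,[-0.2,0,0],[0,0,0]],[0.6,[-0.2,0,0],[0,0,0]]]'; python3 -m crank '[[0.6,[-0.2,0,0],[0,0,0]]]'; done
python3 - <<'E'
from st import *
where()
E
```

```text
t: 7.5
position: [590.4, -165.8, 29.5]
eef_rot: [-0.0, -0.061, 0.998, 0.0]
force: [-2.8, 0.5, -0.0]
width: 52.2
grip_force: 1.4
t: 7.62
position: [590.5, -165.8, 29.5]
eef_rot: [-0.002, -0.061, 0.998, 0.0]
force: [-9.1, -1.0, 4.4]
width: 52.3
grip_force: 4.4
t 7.62 tcp [ 590.5 -165.8   29.5] st [-106.5 -174.2] tooly deg 96.99 tilt [-0.005 -0.   ] F [-9.1 -1.   4.4] q [-0.01  0.57 -0.25  0.   -0.75 -1.44] w 52.3
```

```bash
python3 -m crank '[[0.6,[-0.15,0,0],[0,0,0]],[0.6,[1.5,0,0],[0,0,0]],[0.4,[1.5,0,0],[0,0,0]],[0.4,[0,0,-6],[0,0,0]],[0.4,[0,0,-6],[0,0,0]]]'
python3 -m crank '[[0.4,[0,0,-5],[0,0,-10]],[0.4,[0,0,-5],[0,0,-10]],[0.4,[0,0,-2],[0,0,-10]],[0.4,[0,0,0],[0,0,-10]],[0.4,[0,0,0],[0,0,-10]]]'
python3 -m crank '[[0.4,[0,0,0],[0,0,-10]],[0.4,[0,0,0],[0,0,-10]],[0.4,[0,0,0],[0,0,-10]],[0.4,[0,0,0],[0,0,-10]],[0.4,[0,0,0],[0,0,0]]]'
python3 - <<'E'
from fit import *
from st import *
P=[imaging.capture(c) for c in ('wrist','scene','side')]
for p in P:
    try: x,f=rackfit([p],[650,-165,.12]); print(x,f,'rel',RS.T@(x[:2]-S),x[2]-YAW)
    except Exception as e: print(e)
save(P[0],'w2.png')
go(-50,-275,29)
E
```

```text
t: 8.25
position: [563.8, -169.1, 150.8]
eef_rot: [0.0, -0.061, 0.998, -0.0]
force: [2.1, -0.3, 0.4]
width: 36.1
grip_force: 0.0
t: 8.88
position: [564.2, -169.0, 270.3]
eef_rot: [0.002, -0.48, 0.877, -0.001]
force: [-0.8, 0.3, 0.2]
width: 34.5
grip_force: 0.0
t: 9.5
position: [564.1, -169.0, 269.8]
eef_rot: [-0.001, 0.748, -0.663, 0.001]
force: [0.4, -0.3, 0.0]
width: 34.7
grip_force: 0.0
[ 6.51515827e+02 -1.68594350e+02  1.14523869e-01] 0.013674864782120655 rel [ -46.26109666 -184.33460342] -0.007476130548240062
[ 6.34093487e+02 -1.74040038e+02  1.67808679e-01] 0.25838226329130165 rel [ -64.21666793 -187.61955822] 0.04580867946999806
[ 6.51717370e+02 -1.66146783e+02  1.27657496e-01] 0.028594572701498566 rel [ -45.76318965 -181.9297563 ] 0.0056574964682182816
t 9.65 tcp [ 564.1 -169.   269.7] st [-133.1 -174.1] tooly deg -173.12 tilt [0.001 0.   ] F [ 0.5 -0.6 -0.3] q [-0.02  0.3  -0.03 -0.   -1.24  0.14] w 34.9
tool shift cm [10.07 -8.31 24.07]
```

View pics/w2.png

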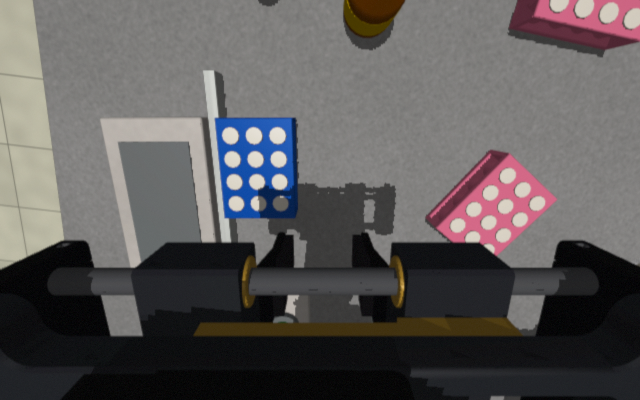

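The rack (256,168 in the wrist picture) lies along the rail at about 0.12 rad. Next I go to its right end.

```bash
python3 -m crank '[[0.4,[3.7,-2.8,0],[0,0,0]],[0.4,[3.7,-2.8,0],[0,0,0]],[0.4,[3.7,-2.7,0],[0,0,0]],[0.4,[0,0,6],[0,0,0]],[0.4,[0,0,6],[0,0,0]]]'
python3 -m crank '[[0.4,[0,0,6],[0,0,0]],[0.4,[0,0,5],[0,0,0]],[0.4,[0,0,0.9],[0,0,0]],[0.4,[0,0,0],[0,0,0]]]'
python3 - <<'E'
from st import *
go(-50,-285,29)
E
```

```text
t: 10.28
position: [660.6, -269.8, 148.2]
eef_rot: [-0.001, 0.748, -0.664, 0.001]
force: [0.4, 0.2, -0.8]
width: 35.0
grip_force: 0.0
t: 10.78
position: [660.9, -269.5, 31.5]
eef_rot: [-0.0, 0.749, -0.663, 0.001]
force: [0.3, -0.1, 0.4]
width: 34.9
grip_force: 0.0
t 10.78 tcp [ 660.9 -269.5   31.5] st [ -49.2 -285.6] tooly deg -173.0 tilt [ 0.001 -0.001] F [ 0.3 -0.1  0.4] q [-0.16  0.71  0.03  0.   -0.89  0.28] w 34.9
tool shift cm [-0.06  0.08  0.25]
```

```bash
python3 -m crank '[[0.4,[-1.2,0,0.2],[0,0,0]],[0.4,[-1.2,0,0],[0,0,0]],[0.4,[-1.0,0,0],[0,0,0]],[0.4,[-1.0,0,0],[0,0,0]],[0.4,[-1.0,0,0],[0,0,0]]]'
python3 -m crank '[[0.4,[-1.2,0,0],[0,0,0]],[0.4,[-1.2,0,0],[0,0,0]],[0.4,[-1.2,0,0],[0,0,0]],[0.4,[-1.2,0,0],[0,0,0]],[0.4,[-1.2,0,0],[0,0,0]]]'
python3 - <<'E'
from st import *
go(-50,-142,29)
E
```

```text
t: 11.4
position: [654.6, -216.1, 30.7]
eef_rot: [-0.0, 0.749, -0.662, 0.002]
force: [0.5, -5.4, 4.4]
width: 34.6
grip_force: 2.7
t: 12.02
position: [647.0, -156.2, 30.3]
eef_rot: [-0.0, 0.749, -0.662, 0.002]
force: [0.9, -5.6, 3.9]
width: 34.6
grip_force: 2.6
t 12.03 tcp [ 647.  -156.2   30.3] st [ -49.2 -171.5] tooly deg -172.96 tilt [ 0.003 -0.002] F [ 0.9 -5.6  3.9] q [ 0.01  0.64 -0.11  0.   -0.82  0.12] w 34.6
tool shift cm [-2.95  0.07  0.12]
```

```bash
python3 -m crank '[[0.4,[-1.0,0,0],[0,0,0]],[0.4,[-0.8,0,0],[0,0,0]],[0.4,[-0.3,0,0],[0,0,0]],[0.4,[-0.2,0,0],[0,0,0]]]'
python3 -m crank '[[0.4,[-0.2,0,0],[0,0,0]],[0.4,[-0.2,0,0],[0,0,0]]]'
python3 - <<'E'
from st import *
go(-50,-142,29)
E
```

```text
t: 12.52
position: [643.5, -133.1, 28.7]
eef_rot: [-0.0, 0.749, -0.663, 0.0]
force: [1.1, -4.6, 3.8]
width: 34.9
grip_force: 2.4
t: 12.78
position: [642.8, -129.3, 28.5]
eef_rot: [0.0, 0.749, -0.663, -0.0]
force: [0.1, -5.2, 3.6]
width: 35.0
grip_force: 2.4
t 12.78 tcp [ 642.8 -129.3   28.5] st [ -50.1 -144.3] tooly deg -173.02 tilt [-0. -0.] F [ 0.1 -5.2  3.6] q [ 0.05  0.63 -0.14  0.   -0.8   0.07] w 35.0
tool shift cm [-0.23 -0.01 -0.05]
```

```bash
python3 -m crank '[[0.4,[-0.15,0,0],[0,0,0]],[0.4,[-0.15,0,0],[0,0,0]]]'
python3 -m crank '[[0.4,[-0.15,0,0],[0,0,0]]]'
python3 -m crank '[[0.4,[-0.15,0,0],[0,0,0]]]'
```

```text
t: 13.02
position: [642.6, -126.8, 28.5]
eef_rot: [0.0, 0.749, -0.662, 0.0]
force: [2.8, -9.9, 1.5]
width: 34.8
grip_force: 5.3
t: 13.15
position: [642.9, -126.6, 28.5]
eef_rot: [0.001, 0.749, -0.662, 0.001]
force: [4.2, -15.5, -0.1]
width: 34.7
grip_force: 7.9
t: 13.28
position: [642.9, -126.5, 28.5]
eef_rot: [0.001, 0.749, -0.662, 0.002]
force: [4.3, -20.5, -0.1]
width: 35.0
grip_force: 10.4
```

```bash
python3 -m crank '[[0.4,[1,0,0],[0,0,0]],[0.4,[2,0,0],[0,0,0]],[0,[0,0,-6],[0,0,0]],[0,[0,0,-6],[0,0,0]],[0,[0,0,-6],[0,0,0]]]'
python3 -m crank '[[0,[-4,0,-4],[0,0,0]],[0,[-5,0,-3],[0,0,0]],[0,[0,0,0],[0,0,0]],[0,[0,0,0],[0,0,0]]]'
python3 - <<'E'
from fit import *
from st import *
P=[imaging.capture(c) for c in ('wrist','scene','side')]
for p in P:
    x,f=rackfit([p],[636,-50,.12]); q=RS.T@(x[:2]-S);print(x,f,'rel',q,x[2]-YAW)
for n in ('start_top',):
  for p in P:
    for b in imaging.spot_point(p,n)[:2]: print(np.round(b['pixel'],1),round(b['conf'],2),np.round(atz(p,b['pixel'],62),1))
    h=cv2.cvtColor(p['frame'],cv2.COLOR_RGB2HSV);m=cv2.inRange(h,(50,150,30),(75,255,255)); nn,l,s,ce=cv2.connectedComponentsWithStats(m)
    print([(s[i].tolist(),np.round(atz(p,ce[i],62)).tolist()) for i in range(1,nn) if s[i][4]>12])
a=P[0]['frame'][100:300,200:460];cv2.imwrite('pics/w3.png',cv2.resize(a,None,fx=3,fy=3,interpolation=cv2.INTER_CUBIC)[...,::-1])
where()
E
```

```text
t: 13.9
position: [645.2, -152.9, 209.6]
eef_rot: [0.0, 0.749, -0.663, -0.001]
force: [0.9, 0.3, -0.1]
width: 12.7
grip_force: 0.0
t: 14.4
position: [634.2, -63.4, 277.5]
eef_rot: [0.0, 0.749, -0.662, -0.001]
force: [0.4, -0.3, -0.1]
width: 0.3
grip_force: 0.0
[ 6.36161975e+02 -5.04154863e+01  1.16590485e-01] 0.016273030141394362 rel [-47.11874528 -65.16561005] -0.005409515158024764
[ 6.00093572e+02 -6.64445286e+01  1.66406447e-01] 0.2709967507958909 rel [-84.86975555 -76.68607462] 0.044406447262048815
[ 6.37141248e+02 -4.01788857e+01  1.07710168e-01] 0.4479570990806946 rel [-44.90098143 -55.12427098] -0.014289832294008445
[]
[316.7 225.4] 0.66 [586.   59.9  62. ]
[([312, 226, 11, 8, 70], [603.0, 67.0, 62.0])]
[338.4 188.9] 0.53 [605.   69.1  62. ]
[([333, 189, 8, 6, 26], [591.0, 61.0, 62.0])]
t 14.7 tcp [634.6 -64.5 277.5] st [-50.4 -78.9] tooly deg -173.07 tilt [-0.002 -0.   ] F [ 1.   0.5 -0.5] q [ 0.15  0.38  0.12 -0.   -1.31 -0.03] w 0.9
```

View pics/w3.png

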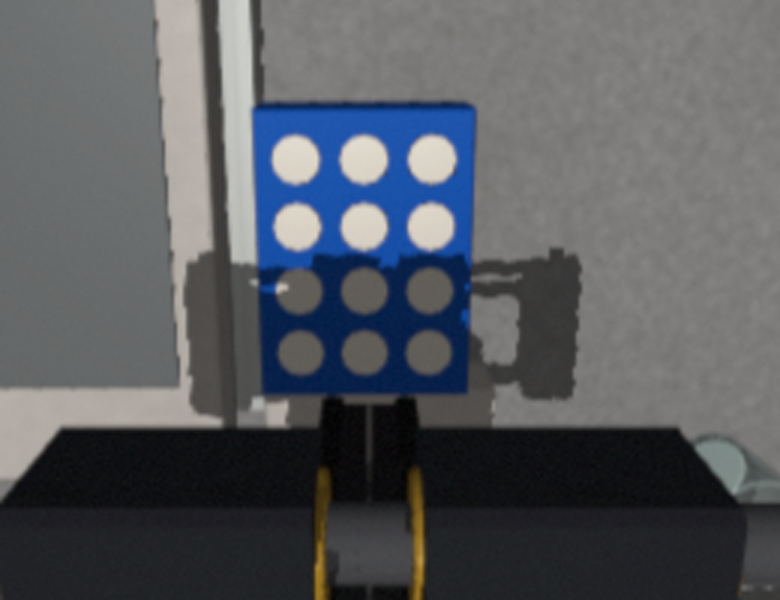

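The rack is home: (-47.1, -65.2) mm against (-47.5, -65), yaw within 0.01. Now the button.

```bash
python3 - <<'E'
from st import *
p,m=where(); print(np.round(m.T@(np.array([598,65.5,85])-p)/10,2))
E
```

```text
t 14.7 tcp [634.6 -64.5 277.5] st [-50.4 -78.9] tooly deg -173.07 tilt [-0.002 -0.   ] F [ 1.   0.5 -0.5] q [ 0.15  0.38  0.12 -0.   -1.31 -0.03] w 0.9
[-13.34   2.03  19.26]
```

```bash
python3 -m crank '[[0,[-4.5,0.7,0],[0,0,0]],[0,[-4.5,0.7,0],[0,0,0]],[0,[-4.3,0.6,0],[0,0,0]],[0,[0,0,6],[0,0,0]],[0,[0,0,6],[0,0,0]]]'
python3 -m crank '[[0,[0,0,6],[0,0,0]],[0,[0,0,1],[0,0,0]],[0,[0,0,0],[0,0,0]]]'
python3 - <<'E'
from st import *
p=imaging.capture('scene')
p2=imaging.capture('side')
a=[cv2.resize(q['frame'][y:y+100,x:x+130],None,fx=3,fy=3,interpolation=cv2.INTER_CUBIC) for q,y,x in((p,180,250),(p2,130,280))]
cv2.imwrite('pics/b.png',np.hstack(a)[...,::-1]); where()
E
```

```text
t: 15.32
position: [598.9, 66.5, 157.8]
eef_rot: [-0.001, 0.749, -0.662, 0.0]
force: [0.3, 0.5, -1.0]
width: 0.3
grip_force: 0.0
t: 15.7
position: [599.8, 65.8, 89.3]
eef_rot: [-0.0, 0.749, -0.663, 0.001]
force: [0.7, 0.4, 0.8]
width: 0.6
grip_force: 0.0
t 15.8 tcp [600.9  66.3  91.3] st [-68.  55.] tooly deg -172.98 tilt [0.005 0.001] F [ 0.6  0.2 -0.1] q [ 0.38  0.48 -0.23  0.   -0.86 -0.26] w 0.2
```

View pics/b.png

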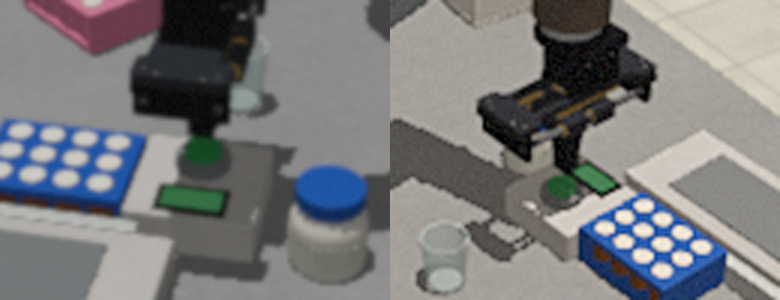

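The tips are straight above the green button, and the rack sits flush in the corner. Pressing.

```bash
python3 -m crank '[[0,[0,0,0.8],[0,0,0]],[0,[0,0,0.6],[0,0,0]],[0,[0,0,0.4],[0,0,0]]]'
python3 -m crank '[[0,[0,0,0.2],[0,0,0]],[0,[0,0,0.2],[0,0,0]]]'
python3 -m crank '[[0,[0,0,0.2],[0,0,0]],[0,[0,0,0.1],[0,0,0]]]'
```

```text
t: 16.18
position: [598.8, 66.0, 70.7]
eef_rot: [-0.0, 0.749, -0.663, 0.0]
force: [-0.9, 0.0, 3.1]
width: 0.7
grip_force: 1.5
t: 16.42
position: [598.9, 66.0, 67.3]
eef_rot: [-0.0, 0.749, -0.662, 0.0]
force: [-4.8, 1.6, 14.7]
width: 0.6
grip_force: 7.5
t: 16.68
position: [599.0, 66.0, 67.1]
eef_rot: [-0.0, 0.749, -0.662, 0.001]
force: [-8.8, 0.8, 22.1]
width: 0.4
grip_force: 11.4
```

Force rises sharply at TCP z of about 67, so the button is fully down at its stop. I let go, retreat and check.

```bash
python3 -m crank '[[0,[0,0,-1.5],[0,0,0]],[0,[0,0,-5],[0,0,0]],[0,[0,0,-6],[0,0,0]],[0,[0,0,-6],[0,0,0]],[0,[0,0,0],[0,0,0]]]'
python3 -m crank '[[0,[4.5,0,0],[0,0,0]],[0,[4.5,0,0],[0,0,0]],[0,[3,0,0],[0,0,0]],[0,[0,0,0],[0,0,0]],[0,[0,0,0],[0,0,0]]]'
python3 - <<'E'
from fit import *
from st import *
P=[imaging.capture(c) for c in ('wrist','scene','side')]
for p in P:
    x,f=rackfit([p],[636,-50,.12]); print('rel',RS.T@(x[:2]-S),x[2]-YAW,f)
a=[cv2.resize(q['frame'][y:y+150,x:x+200],None,fx=2,fy=2) for q,y,x in((P[1],160,200),(P[2],130,260))]
cv2.imwrite('pics/c.png',np.hstack(a)[...,::-1]); where()
E
```

```text
t: 17.3
position: [601.5, 66.5, 254.7]
eef_rot: [-0.005, 0.749, -0.662, 0.004]
force: [-0.5, 0.1, 0.2]
width: 0.5
grip_force: 0.0
t: 17.92
position: [613.0, -52.9, 247.6]
eef_rot: [0.0, 0.749, -0.663, -0.001]
force: [-0.5, 0.4, 0.6]
width: 0.2
grip_force: 0.0
rel [-46.74369481 -64.96917764] -0.0009517879193113588 0.022417413420873666
rel [-84.61759559 -77.89280557] 0.026870046220554195 0.2615167710416735
rel [-44.22153768 -58.61349268] -0.003991824873022118 0.44869436353416114
t 18.07 tcp [613.3 -52.2 248.3] st [-70.1 -64.2] tooly deg -172.93 tilt [-0.  0.] F [-0.3  0.9 -0.1] q [ 0.18  0.36  0.01 -0.   -1.22 -0.05] w 0.9
```

View pics/c.png

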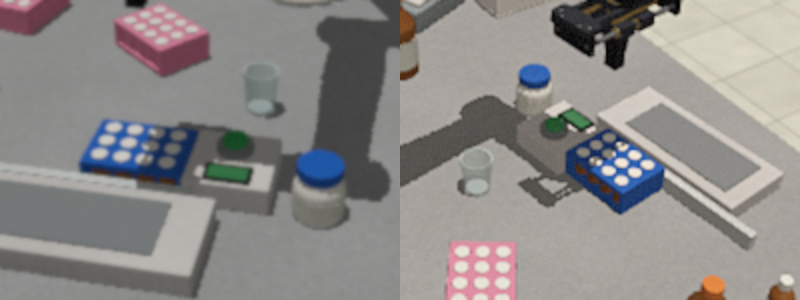

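The rack is flush in the corner, the button is up again, the bystanders are in place and the arm is clear.

```bash
python3 -c "
from plant import ticket
print(ticket.hand_in())"
```

```text
the job is handed in; nothing more can be done
None
```

I pushed the blue rack flush into the corner of the rail and console, within about 1 mm and 0.01 rad by the wrist camera. I then pressed the green button fully down and released it, saw no bystander disturbed, and handed the job in; no verdict was returned.

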